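# Take the long spanner out of the half-open drawer

### The arm

A 6-joint arm with a two-finger parallel gripper is mounted at the origin on the work surface. World frame = base frame: x ahead of the robot, y to its left, z up, the work surface at z = 0. Lengths are in mm, angles in rad, forces in N, time in s.
With the tool pointing down it reaches from about 350 to 775 mm from the base axis. Payload 5.5 kg.
Tool frame: the origin (TCP) lies between the finger pads; the fingertips stand 8 mm ahead of it and the grasp point (between the pads) lies 11 mm behind it; z points along the fingers, y is the line along which they close (so a half turn about z gives the same grasp; the last joint's range is limited). The gripper opens to 85 mm and grips with 20 to 120 N. Pads are 22 mm wide; open, the fingers measure 114 mm over their backs; the gripper's body (76 mm by 85 mm) begins 54 mm behind the grasp point. The pads swing forward as they close: fully open they stand 13 mm farther back than shut.
Start: joints at [1.186, 0.313, 0.046, 1.304, 0, 1.431], TCP at [139.381, 557.892, 239.323] pointing down, gripper open.
Joint ranges: [-2.76, 2.76], [-0.86, 1.69], [-1.03, 1.26], [-2.2, 2.34], [-1.47, 1.5], [-3.14, 3.14]. Speed limits (rad/s): [2.57, 2.57, 3.14, 3.14, 3.14, 3.14].

### API

Orientations are given as a unit quaternion [x, y, z, w].
In Python, from rig import env gives the robot as it stands.
- The arm moves only by the tool drive_tool, never from a script. Its argument "deltas" is a list of rows, each an object of numbers: "fingers": the finger opening in cm, from 0 to 8.54; "x", "y", "z": the shift along the tool's x, y, z in cm; "wx", "wy", "wz": the turn, a rotation vector about the tool's x, y, z in units of 8 degrees (1.0 is 8 degrees). A call has 1 to 8 rows; each row is the pose to reach, as a shift and turn from the pose commanded when the call began, along the tool's axes at that moment; what a row does not reach only later rows make up. A row lasts 1/10 s, in which the tool goes at most 50 mm and 8.59 degrees, less where a joint would pass 70% of its speed; a pose out of reach is approached as far as the arm can. A call with a gripper value outside its range is refused whole. The fingers move at their own pace and stop on an object; the grip force is fixed at half the most. Time passes only in rows, so rows that repeat a pose let the fingers close. It gives the time, the measured TCP pose, the force, the opening and the grip force at its end, in the units of the state.
- env.sense(): the state, without advancing time (a new reading comes with each control period).
- env.grab_frame(name): name is "scene" or "top" or "wrist"; returns a dict with "frame" (384x512x3 uint8, blue, green, red), "fx", "fy", "cx", "cy" (pixels), "eye" and "attitude" of the camera in the world. Camera axes: x right, y up, looking along -z (the intrinsics and any distortion apply to the point x, -y, -z); pixel columns grow to the right and rows downward; lengths in mm; the calibration is good to about 2 mm. A picture is of the moment at which its call begins. There is no depth.
- env.hand_in(): hands the job in; it is judged then, once.
The state is a dict: "clock": time; "joints": joint angles; "dq": joint speeds; "joint_torque": joint torques, N m; "position": TCP position; "eef_rot": TCP orientation; "contact_force": force on the tool from outside, world axes, zero at the start; "wrist_torque": the same for the moment, N m; "gripper_width": opening from 0.0 (shut) to 1.0 (fully open); "grip_force": force on a finger pad.
Only numpy, scipy, OpenCV 4.12 (cv2) and the standard library are available. Lean on these libraries where they do the work, as an engineer would, in place of code of your own. Each camera call takes 0.05 s, during which the arm holds its last target. There are 200 camera calls.

### The job

Pull the drawer of the low grey tool unit out to its stop, then take out the long spanner that lies in it; it is longer than the gap between the drawer front and the unit, so tilt its front end up and draw it out at a slant, without prising it hard against the unit. Finish while holding it still in the gripper, the whole spanner at least 150 mm above the bench and touching nothing else; leave the drawer out, the short spanner in it, and everything else where it stands.

Things in the scene. Friction and masses are not known exactly. Their poses are not given: they have to be found in the camera images.
- unit: Low grey sheet-steel tool unit, fixed on the bench, with one drawer: 350 deep, 220 wide, 90 high. Origin: on the bench at the middle of its front face's lower edge. Its +x points into the unit, so the drawer comes out along its -x; z up. Its fixed top sheet is 6 thick (underside 84 above the bench) and begins flush with the front face.
- drawer (a joint): How far the drawer is out: 0 m shut, 0.2 m at its stop; slides along the unit's -x with about 2 N of friction and stays where left. Front panel: 15 thick, lies outside the unit's front face, 220 wide, top edge 84 above the bench. At the stop, the clear opening between the back of the panel and the unit's front face is 200 long.
- handle (a point): Middle of the drawer's bow handle: a round horizontal bar, 10 thick and 110 long along the unit's y, its axis 45 in front of the front panel and 64 above the bench; free above, below and behind; it can be pinched from above.
- long_spanner: Steel combination spanner 260 long, about 0.3 to 0.5 kg, lying flat along the drawer in its left or right half. Ring head at its -x end (towards the drawer front), open jaw at +x. Heads 46 wide, 16 thick; shank 20 wide, 12 thick, 2 clear of the floor. Origin: mid length, on its underside; z up. With the drawer at its stop the jaw end still lies 60 to 110 inside the unit.
- ring_end (a point): Far tip of the long spanner's ring head, at mid thickness (130 from the middle).
- jaw_end (a point): Far tip of the long spanner's open jaw, at mid thickness (130 from the middle).
- short_spanner: Steel combination spanner of the same form, 125 long, heads 28 wide and 12 thick; lies in the other half of the drawer and stays there. Origin: middle of its underside, x along its length.
- drawer_floor (a point): Point on the drawer floor's upper face (24 above the bench), at mid width, at the back of the front panel; moves with the drawer, axes as the unit's. Inside, the drawer is 190 wide and 315 long; side and back walls 5 thick, top edge 70 above the bench.
- jar: Glass jar with metal lid, 68 across, 85 high, standing on the rear part of the unit's top; leave alone. Origin: centre of its underside.
- spray_can: Spray can, 64 across, 190 high, standing on the bench; leave alone. Origin: centre of its underside.
- mug: White mug, 82 across, 95 high, on the bench; leave alone. Origin: centre of its underside.
- flap_disc: Flap grinding disc, 116 across, 16 high, lying on the bench; leave alone. Origin: centre of its underside.
- hammer: Hammer lying on the bench, leave alone. Origin: near its middle, on its underside.

How it is judged:
By the outcome, as a careful person would: the job done as asked, in the order asked, and still so for the second after the job is handed in, while the arm keeps its last pose, push and grip.
It also fails if it takes over 50 s, if anything falls off the work surface, if the arm or the gripper's body presses on something with over 40 N, if the wrist force passes 120 N, or if a joint passes its speed limit or range.

## Working session

There is one attempt and no reset: what is moved stays moved. The work goes in short steps, Python scripts to look and compute and a tool call to move; the robot and the scene stay as the last step left them, time stands still between calls to the robot, and variables do not carry over. Pictures are saved under pics/ and viewed, at most 10 in all, crops included, and the job is handed in when it is done.

Besides the shell and the picture viewer there is one more tool, called after "Emit:" in YAML: its name, and indented under it one key for each argument. drive_tool: Moves the arm, as the interface text tells. Its arguments: {"type":"object","properties":{"deltas":{"type":"array"}},"required":["deltas"]}

```bash
mkdir -p pics
cat > h.py <<'E'
import numpy as np, cv2
from scipy.spatial.transform import Rotation as R
from rig import env
def snap(n,fn):
    f=env.grab_frame(n); cv2.imwrite('pics/'+fn+'.png',f['frame'])
    np.save('pics/'+fn+'.npy',{k:v for k,v in f.items()},allow_pickle=True); return f
def load(fn): return np.load('pics/'+fn+'.npy',allow_pickle=True).item()
def rot(a):
    a=np.array(a,float); return a if a.shape==(3,3) else R.from_quat(a).as_matrix()
def pix2(f,u,v,z):
    d=rot(f['attitude'])@np.array([(u-f['cx'])/f['fx'],-(v-f['cy'])/f['fy'],-1]); e=np.array(f['eye'],float)
    return e+d*(z-e[2])/d[2]
def proj(f,p):
    c=rot(f['attitude']).T@(np.array(p,float)-np.array(f['eye'])); return f['cx']-f['fx']*c[0]/c[2], f['cy']+f['fy']*c[1]/c[2]
E
python3 - <<'E'
from h import *
a=snap('top','t0');b=snap('scene','s0')
for f in(a,b): print({k:v for k,v in f.items() if k!='frame'})
cv2.imwrite('pics/both0.png',np.vstack([cv2.resize(a['frame'],(400,300)),cv2.resize(b['frame'],(400,300))]))
cv2.imwrite('pics/t0b.png',cv2.resize(a['frame'],(800,600)))
cv2.imwrite('pics/s0b.png',cv2.resize(b['frame'],(800,600)))
print(env.sense())
E
```

```text
{'fx': 415.60681232822094, 'fy': 415.60681232822094, 'cx': 259.7381000320491, 'cy': 194.67872352813131, 'eye': array([ 484.50949904,   15.63743093, 1532.2499986 ]), 'attitude': array([ 0.01447852, -0.01961321, -0.70469451,  0.70909191])}
{'fx': 365.1410973340211, 'fy': 365.1410973340211, 'cx': 259.39884185972664, 'cy': 192.99217914587578, 'eye': array([1245.50201929, -764.27030896,  923.1505714 ]), 'attitude': array([0.39785807, 0.16110428, 0.32770986, 0.84164162])}
{'clock': 0.1, 'joints': array([1.18640243e+00, 3.13921038e-01, 4.50967548e-02, 1.30359322e+00,
       2.47985242e-05, 1.43117272e+00]), 'dq': array([-0.00056469, -0.00311989,  0.00417044, -0.00079884,  0.00031907,
        0.00111969]), 'joint_torque': array([ 2.13968466e-03, -4.81726241e+01,  2.99244189e+01,  1.28174300e-02,
       -1.30279618e-04, -9.85606476e-07]), 'position': array([139.1919801 , 557.44880468, 238.50215458]), 'eef_rot': array([ 1.22079830e-01,  9.92519953e-01, -7.79712990e-04, -2.21935816e-04]), 'contact_force': array([ 0.13782317, -0.54744557,  0.49737955]), 'wrist_torque': array([-0.03816843, -0.00279571,  0.02347918]), 'grip_force': 0.0, 'gripper_width': 0.9992607537463858}
```

View pics/t0b.png

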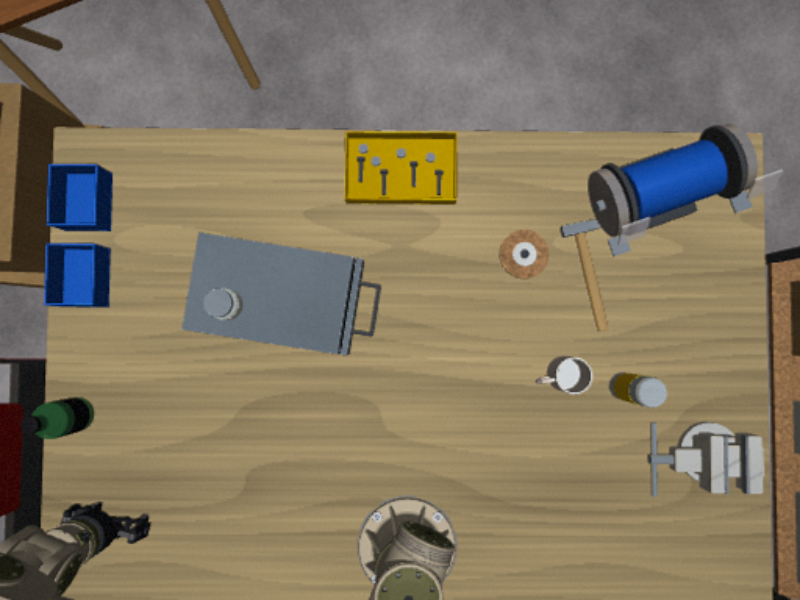

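View pics/s0b.png

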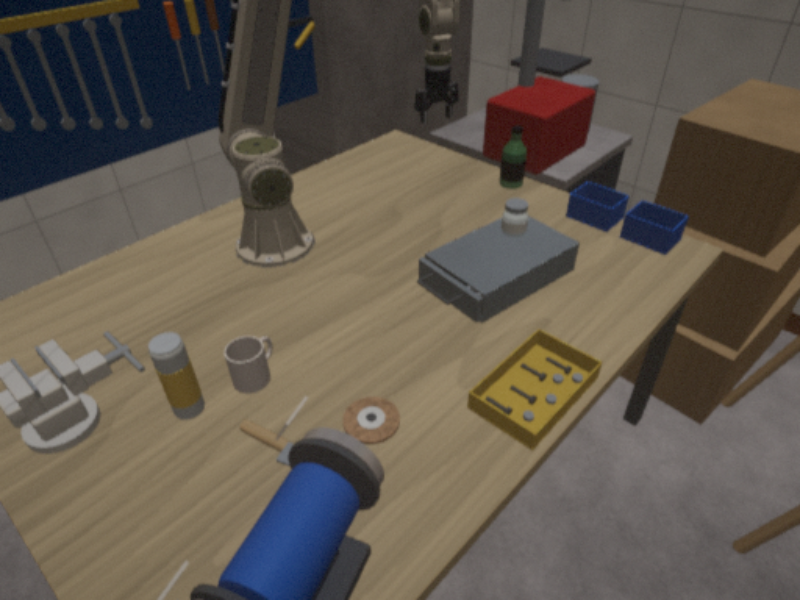

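Top view shows the unit: rear corners at about (200,232) and (184,329), front at about (362,258) and (347,354) in the 800-wide picture. The handle bar runs about (380,284) to (373,335). The drawer pulls out towards image right (-y). I'll enlarge for accurate corners.

Run:
```python
from h import *
f=load('t0'); c=f['frame'][140:235,110:255]
cv2.imwrite('pics/c0.png',cv2.resize(c,None,fx=5.5,fy=5.5,interpolation=cv2.INTER_CUBIC))
for n,u,v,z in [('backL',200,232,90),('backR',184,329,90),('fL',362,258,84),('fR',347,354,84),('h1',380,284,69),('h2',373,335,69)]:
    print(n,pix2(f,u*.64,v*.64,z).round(1))
```

```text
backL [712.4 465.4  90. ]
backR [496.  496.2  90. ]
fL [657.3 104.1  84. ]
fR [442.7 135.5  84. ]
h1 [600.4  63.9  69. ]
h2 [485.3  78.7  69. ]
```

View pics/c0.png

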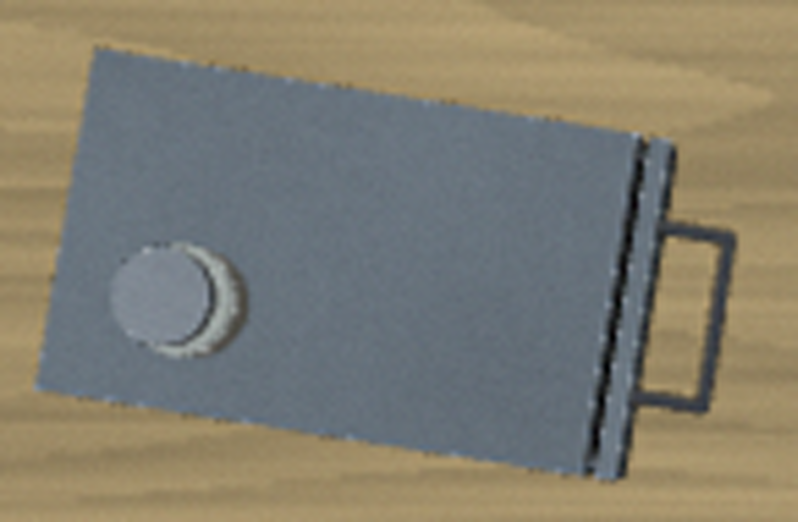

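```bash
cat >> h.py <<'E'
def mv(s,p,Rt):
    "deltas (cm / 8deg units) from state s to TCP p with rotation Rt"
    Rc=rot(s['eef_rot']); d=Rc.T@(np.array(p)-s['position'])/10; w=np.degrees(R.from_matrix(Rc.T@Rt).as_rotvec())/8
    return d.round(2),w.round(2)
def down(y): # tool rotation pointing down with tool y along y
    y=np.array(y)/np.linalg.norm(y); z=np.array([0,0,-1.]); return np.column_stack([np.cross(y,z),y,z])
E
python3 - <<'E'
from h import *
f=load('t0'); g=lambda x,y,z:pix2(f,110+x/5.5-.4,140+y/5.5-.4,z)
B1,B2,F1,F2=g(96,46,90),g(38,389,90),g(638,135,90),g(587,473,90)
ang=lambda d:np.degrees(np.arctan2(d[1],d[0]))
print(B1,B2,F1,F2,ang(B1-F1),ang(B2-F2),ang(F1-F2)+90,ang(B1-B2)+90,np.linalg.norm(B1-F1),np.linalg.norm(F1-F2))
h=(g(730,234,66)+g(702,408,66))/2;print('handle',h, ang(g(730,234,66)-g(702,408,66))+90)
a=np.radians(np.mean([ang(B1-F1),ang(B2-F2),ang(F1-F2)+90-180*(ang(F1-F2)>0),])) 
ux=B1+B2-F1-F2;ux[2]=0;ux/=np.linalg.norm(ux);uy=np.array([-ux[1],ux[0],0])
O=(F1+F2+B1+B2)/4-175*ux; O[2]=0
print('O',O,'ux',ux, 'handle pred',O-60*ux)
s=env.sense(); print(mv(s,[h[0],h[1],150],down(ux)))
E
```

```text
[714.16802861 468.76154456  90.        ] [496.77432212 500.5099135   90.        ] [659.89511132 124.97306643  90.        ] [446.09075172 154.89510977  90.        ] 81.0289139202273 81.6571796539727 82.03316696051719 81.6912112722599 348.04607057155175 215.88800999281568
handle [543.34444666  75.55225597  66.        ] 81.34414206512959
O [552.8931045  139.27837756   0.        ] ux [0.15050828 0.98860875 0.        ] handle pred [543.86260772  79.96185265   0.        ]
(array([-50.89, -36.95,   8.9 ]), array([-0.01, -0.  , -0.67]))
```

Emit:
drive_tool:
  deltas:
    - {"fingers":3.5,"x":-50.9,"y":-36.8,"z":3,"wz":-0.67}
    - {"fingers":3.5,"x":-50.9,"y":-36.8,"z":3,"wz":-0.67}
    - {"fingers":3.5,"x":-50.9,"y":-36.8,"z":3,"wz":-0.67}
    - {"fingers":3.5,"x":-50.9,"y":-36.8,"z":3,"wz":-0.67}
    - {"fingers":3.5,"x":-50.9,"y":-36.8,"z":3,"wz":-0.67}
    - {"fingers":3.5,"x":-50.9,"y":-36.8,"z":3,"wz":-0.67}
    - {"fingers":3.5,"x":-50.9,"y":-36.8,"z":3,"wz":-0.67}
    - {"fingers":3.5,"x":-50.9,"y":-36.8,"z":3,"wz":-0.67}

```text
validation failed for argument at $.de...
```

```bash
python3 -c "
from h import *
s=env.sense();print(s['position'],s['clock'],mv(s,[543.5,77.5,150],down([.149,.989,0])))"
```

```text
[139.1919801  557.44880468 238.50215458] 0.1 (array([-50.86, -36.75,   8.9 ]), array([-0.01, -0.  , -0.68]))
```

Emit:
drive_tool:
  deltas:
    - {"fingers":3.5,"x":-20,"y":-14.5,"z":0,"wx":0,"wy":0,"wz":-0.68}
    - {"fingers":3.5,"x":-20,"y":-14.5,"z":0,"wx":0,"wy":0,"wz":-0.68}
    - {"fingers":3.5,"x":-20,"y":-14.5,"z":0,"wx":0,"wy":0,"wz":-0.68}
    - {"fingers":3.5,"x":-20,"y":-14.5,"z":0,"wx":0,"wy":0,"wz":-0.68}
    - {"fingers":3.5,"x":-20,"y":-14.5,"z":0,"wx":0,"wy":0,"wz":-0.68}
    - {"fingers":3.5,"x":-20,"y":-14.5,"z":0,"wx":0,"wy":0,"wz":-0.68}

```text
clock: 0.7
position: [301.2, 364.9, 239.1]
eef_rot: [0.078, 0.997, -0.001, 0.0]
contact_force: [-0.3, 0.1, -0.4]
gripper_width: 0.412
grip_force: 0.0
```

```bash
python3 -c "
from h import *
s=env.sense();print(s['position'],s['clock'],mv(s,[543.5,77.5,150],down([.149,.989,0])))"
```

```text
[301.16605919 364.94230811 239.08020189] 0.7 (array([-28.43, -24.59,   8.96]), array([-0.01,  0.01, -0.05]))
```

Emit:
drive_tool:
  deltas:
    - {"fingers":3.5,"x":-28.4,"y":-24.6,"z":3,"wx":0,"wy":0,"wz":-0.05}
    - {"fingers":3.5,"x":-28.4,"y":-24.6,"z":3,"wx":0,"wy":0,"wz":-0.05}
    - {"fingers":3.5,"x":-28.4,"y":-24.6,"z":3,"wx":0,"wy":0,"wz":-0.05}
    - {"fingers":3.5,"x":-28.4,"y":-24.6,"z":3,"wx":0,"wy":0,"wz":-0.05}
    - {"fingers":3.5,"x":-28.4,"y":-24.6,"z":3,"wx":0,"wy":0,"wz":-0.05}
    - {"fingers":3.5,"x":-28.4,"y":-24.6,"z":3,"wx":0,"wy":0,"wz":-0.05}
    - {"fingers":3.5,"x":-28.4,"y":-24.6,"z":3,"wx":0,"wy":0,"wz":-0.05}
    - {"fingers":3.5,"x":-28.4,"y":-24.6,"z":9,"wx":0,"wy":0,"wz":-0.05}

```text
clock: 1.5
position: [544.8, 85.7, 169.6]
eef_rot: [0.073, 0.997, 0.0, 0.006]
contact_force: [0.8, 0.4, 0.6]
gripper_width: 0.408
grip_force: 0.0
```

Emit:
drive_tool:
  deltas:
    - {"fingers":3.5}
    - {"fingers":3.5}

```text
validation failed for argument at $.de...
```

Run:
```python
from h import *
s=env.sense();print(s['position'],s['clock'],s['gripper_width'],mv(s,[543.5,77.5,53],down([.149,.989,0])))
f=snap('wrist','w1');print({k:v for k,v in f.items() if k!='frame'})
cv2.imwrite('pics/w1b.png',cv2.resize(f['frame'],(800,600)))
print([proj(f,p) for p in ([543.5,77.5,64],)])
```

```text
[544.76792249  85.67931898 169.63272459] 1.5 0.4084118727226216 (array([ 0.15, -0.84, 11.66]), array([0.01, 0.09, 0.03]))
{'fx': 275.32468523350093, 'fy': 275.32468523350093, 'cx': 259.21809853353335, 'cy': 191.012545551268, 'eye': array([478.43476976,  96.57105355, 305.23901196]), 'attitude': array([-0.10324249, -0.090058  ,  0.6476857 ,  0.74948901])}
[(np.float64(248.49411428611828), np.float64(190.0750855324486))]
```

View pics/w1b.png

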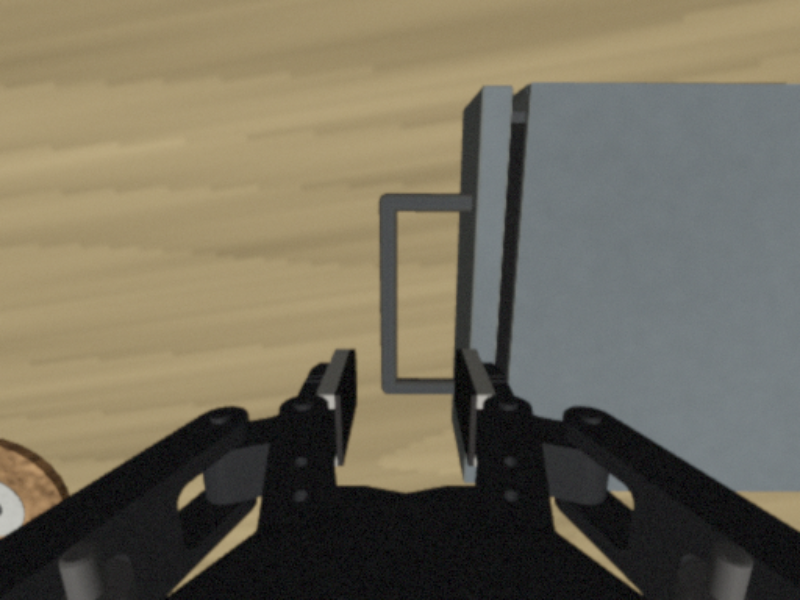

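The wrist view shows the handle bar at about (388,294) in the 800-wide picture, within 2 px of the prediction. First a settle call, then down.

Emit:
drive_tool:
  deltas:
    - {"fingers":3.5,"x":0,"y":0,"z":0,"wx":0,"wy":0,"wz":0}
    - {"fingers":3.5,"x":0,"y":0,"z":0,"wx":0,"wy":0,"wz":0}
    - {"fingers":3.5,"x":0,"y":0,"z":0,"wx":0,"wy":0,"wz":0}

```text
clock: 1.85
position: [538.0, 89.7, 167.1]
eef_rot: [0.07, 0.998, 0.0, 0.001]
contact_force: [-0.1, -0.5, -0.2]
gripper_width: 0.408
grip_force: 0.0
```

```bash
python3 -c "
from h import *
s=env.sense();print(s['position'],s['clock'],s['joints'],mv(s,[543.5,77.5,53],down([.149,.989,0])))"
```

```text
[537.98037205  89.70992982 167.11910476] 1.85 [ 1.78198982e-02  2.86642626e-01 -1.70167122e-01  1.11199825e+00
  3.74532762e-04  1.58873136e-01] (array([-0.7 , -1.14, 11.41]), array([0.  , 0.01, 0.06]))
```

Emit:
drive_tool:
  deltas:
    - {"fingers":3.5,"x":-0.7,"y":-1.14,"z":3,"wx":0,"wy":0,"wz":0.06}
    - {"fingers":3.5,"x":-0.7,"y":-1.14,"z":6,"wx":0,"wy":0,"wz":0.06}
    - {"fingers":3.5,"x":-0.7,"y":-1.14,"z":8.5,"wx":0,"wy":0,"wz":0.06}
    - {"fingers":3.5,"x":-0.7,"y":-1.14,"z":10.4,"wx":0,"wy":0,"wz":0.06}
    - {"fingers":3.5,"x":-0.7,"y":-1.14,"z":11.4,"wx":0,"wy":0,"wz":0.06}
    - {"fingers":3.5,"x":-0.7,"y":-1.14,"z":11.4,"wx":0,"wy":0,"wz":0.06}
    - {"fingers":3.5,"x":-0.7,"y":-1.14,"z":11.4,"wx":0,"wy":0,"wz":0.06}

```text
clock: 2.55
position: [543.9, 76.8, 52.9]
eef_rot: [0.075, 0.997, 0.0, 0.001]
contact_force: [-0.2, 0.2, 0.1]
gripper_width: 0.412
grip_force: 0.0
```

Emit:
drive_tool:
  deltas:
    - {"fingers":2,"x":0,"y":0,"z":0,"wx":0,"wy":0,"wz":0}
    - {"fingers":0.5,"x":0,"y":0,"z":0,"wx":0,"wy":0,"wz":0}
    - {"fingers":0.5,"x":0,"y":0,"z":0,"wx":0,"wy":0,"wz":0}
    - {"fingers":0.5,"x":0,"y":0,"z":0,"wx":0,"wy":0,"wz":0}
    - {"fingers":0.5,"x":0,"y":0,"z":0,"wx":0,"wy":0,"wz":0}

```text
clock: 3.05
position: [544.2, 76.2, 53.0]
eef_rot: [0.076, 0.997, 0.0, 0.001]
contact_force: [-1.1, -0.2, 6.0]
gripper_width: 0.093
grip_force: 58.5
```

```bash
python3 -c "
from h import *
s=env.sense();print(s['position'],s['contact_force'],s['gripper_width']*85.4,s['grip_force'],mv(s,s['position']-200*np.array([.149,.989,0]),down([.149,.989,0])))"
```

```text
[544.16184593  76.19701955  53.01153708] [-1.08836806 -0.22607085  6.04501447] 7.963163066647416 58.54279160499573 (array([-3.e-02, -2.e+01, -1.e-02]), array([ 0.  ,  0.02, -0.01]))
```

Gripped the handle. Pull along tool -y, gently at the end.

Emit:
drive_tool:
  deltas:
    - {"fingers":0.5,"x":0,"y":-1,"z":0,"wx":0,"wy":0,"wz":0}
    - {"fingers":0.5,"x":0,"y":-3,"z":0,"wx":0,"wy":0,"wz":0}
    - {"fingers":0.5,"x":0,"y":-6,"z":0,"wx":0,"wy":0,"wz":0}
    - {"fingers":0.5,"x":0,"y":-9,"z":0,"wx":0,"wy":0,"wz":0}
    - {"fingers":0.5,"x":0,"y":-12,"z":0,"wx":0,"wy":0,"wz":0}
    - {"fingers":0.5,"x":0,"y":-15,"z":0,"wx":0,"wy":0,"wz":0}
    - {"fingers":0.5,"x":0,"y":-17,"z":0,"wx":0,"wy":0,"wz":0}
    - {"fingers":0.5,"x":0,"y":-18,"z":0,"wx":0,"wy":0,"wz":0}

```text
clock: 3.85
position: [516.8, -103.7, 53.0]
eef_rot: [0.076, 0.997, -0.0, 0.001]
contact_force: [-0.1, 1.9, 7.5]
gripper_width: 0.091
grip_force: 59.6
```

Emit:
drive_tool:
  deltas:
    - {"fingers":0.5,"x":0,"y":-0.7,"z":0,"wx":0,"wy":0,"wz":0}
    - {"fingers":0.5,"x":0,"y":-1.3,"z":0,"wx":0,"wy":0,"wz":0}
    - {"fingers":0.5,"x":0,"y":-1.8,"z":0,"wx":0,"wy":0,"wz":0}
    - {"fingers":0.5,"x":0,"y":-2.1,"z":0,"wx":0,"wy":0,"wz":0}
    - {"fingers":0.5,"x":0,"y":-2.3,"z":0,"wx":0,"wy":0,"wz":0}
    - {"fingers":0.5,"x":0,"y":-2.3,"z":0,"wx":0,"wy":0,"wz":0}

```text
clock: 4.45
position: [514.9, -116.1, 53.0]
eef_rot: [0.073, 0.997, 0.009, 0.003]
contact_force: [7.0, 30.7, 10.2]
gripper_width: 0.095
grip_force: 60.7
```

```bash
python3 -c "
from h import *
s=env.sense();d=s['position']-[544.16,76.2,53];print(d,np.linalg.norm(d[:2]),s['contact_force'],s['gripper_width']*85.4,s['grip_force'])"
```

```text
[-2.92642009e+01 -1.92348120e+02 -3.00004072e-02] 194.56153966093717 [ 7.04292386 30.73831877 10.22905766] 8.114448831691377 60.67102253437042
```

Stop reached (30 N at the end). Relax, open, rise.

Emit:
drive_tool:
  deltas:
    - {"fingers":0.5,"x":0,"y":0.7,"z":0,"wx":0,"wy":0,"wz":0}
    - {"fingers":2,"x":0,"y":0.7,"z":0,"wx":0,"wy":0,"wz":0}
    - {"fingers":3.5,"x":0,"y":0.7,"z":0,"wx":0,"wy":0,"wz":0}
    - {"fingers":3.5,"x":0,"y":0.7,"z":0,"wx":0,"wy":0,"wz":0}
    - {"fingers":3.5,"x":0,"y":0.7,"z":-2,"wx":0,"wy":0,"wz":0}
    - {"fingers":3.5,"x":0,"y":0.7,"z":-6,"wx":0,"wy":0,"wz":0}
    - {"fingers":3.5,"x":0,"y":0.7,"z":-11,"wx":0,"wy":0,"wz":0}
    - {"fingers":3.5,"x":0,"y":0.7,"z":-15,"wx":0,"wy":0,"wz":0}

```text
clock: 5.25
position: [513.4, -118.3, 203.7]
eef_rot: [0.076, 0.997, -0.0, 0.0]
contact_force: [1.3, -0.6, -0.4]
gripper_width: 0.411
grip_force: 0.0
```

Run:
```python
from h import *
s=env.sense();print(s['position'],s['contact_force'])
f=snap('top','t1'); w=snap('wrist','w2')
c=f['frame'][130:240,175:320]
cv2.imwrite('pics/c1.png',np.hstack([cv2.resize(c,(435,330),interpolation=cv2.INTER_CUBIC)]))
a=cv2.resize(c,(776,589),interpolation=cv2.INTER_CUBIC); cv2.imwrite('pics/c1.png',a)
cv2.imwrite('pics/w2b.png',cv2.resize(w['frame'],(800,600)))
```

```text
[ 513.44652194 -118.33853101  203.65665963] [ 1.34131994 -0.6157527  -0.3574825 ]
```

View pics/w2b.png

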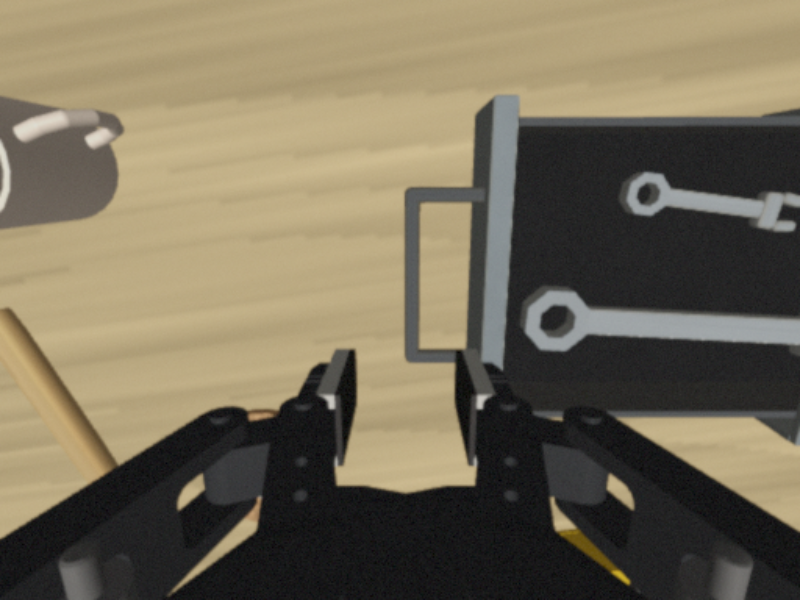

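The wrist view shows the long spanner with its ring tip at about (523,320) and ring centre (555,320). Its shank centreline runs from (600,322) to (795,330). The short spanner lies in the other half.

Run:
```python
from h import *
w=load('w2'); g=lambda x,y,z:pix2(w,x/1.5625-.2,y/1.5625-.2,z)
tip,a,b=g(523,319,34),g(600,322,38),g(795,330,38); c=g(555,320,40)
d=b-a;d[2]=0;d/=np.linalg.norm(d); print('tip',tip,c,a,b,'ang',np.degrees(np.arctan2(d[1],d[0])))
ux=np.array([.149,.989,0]);O=np.array([552.9,139.3,0])
pb=g(507,230,84); print('panel back u',(pb-O)@ux,'tip u',(tip-O)@ux,'lat',(c-O)@[-.989,.149,0],(b-O)@[-.989,.149,0])
for k in (95,110): 
    G=tip+k*d+0; G=a+d*((tip-a)@d+k); print(k,G,'u',(G-O)@ux)
G=a+d*((tip-a)@d+95)
s=env.sense(); Rt=down([-d[1],d[0],0]); print(mv(s,[G[0],G[1],150],Rt))
```

```text
tip [566.09785885 -35.36579622  34.        ] [568.25718103 -13.14981878  40.        ] [575.70904397  20.90198484  38.        ] [604.27758078 166.53045728  38.        ] ang 78.90099774421851
panel back u -198.73266990033915 tip u -170.77799148967557 lat -37.90327503699299 -46.75508925615587
95 [583.01161076  58.12691007  38.        ] u -75.79355593350458
110 [585.89918393  72.84635032  38.        ] u -60.80578112702607
(array([-3.8 , 18.58,  5.75]), array([ -0.07,   0.04, -10.95]))
```

Emit:
drive_tool:
  deltas:
    - {"fingers":4.5,"x":-3.8,"y":18.6,"z":0,"wx":0,"wy":0,"wz":-8}
    - {"fingers":4.5,"x":-3.8,"y":18.6,"z":0,"wx":0,"wy":0,"wz":-8}
    - {"fingers":4.5,"x":-3.8,"y":18.6,"z":0,"wx":0,"wy":0,"wz":-8}
    - {"fingers":4.5,"x":-3.8,"y":18.6,"z":0,"wx":0,"wy":0,"wz":-8}
    - {"fingers":4.5,"x":-3.8,"y":18.6,"z":0,"wx":0,"wy":0,"wz":-8}
    - {"fingers":4.5,"x":-3.8,"y":18.6,"z":0,"wx":0,"wy":0,"wz":-8}
    - {"fingers":4.5,"x":-3.8,"y":18.6,"z":0,"wx":0,"wy":0,"wz":-8}
    - {"fingers":4.5,"x":-3.8,"y":18.6,"z":0,"wx":0,"wy":0,"wz":-8}

```text
clock: 6.15
position: [578.8, 60.2, 200.3]
eef_rot: [-0.466, 0.885, 0.0, -0.001]
contact_force: [-0.5, -0.2, -0.5]
gripper_width: 0.528
grip_force: 0.0
```

Emit:
drive_tool:
  deltas:
    - {"fingers":4.5,"x":0,"y":0,"z":2,"wx":0,"wy":0,"wz":-2.95}
    - {"fingers":4.5,"x":0,"y":0,"z":4,"wx":0,"wy":0,"wz":-2.95}
    - {"fingers":4.5,"x":0,"y":0,"z":5.5,"wx":0,"wy":0,"wz":-2.95}
    - {"fingers":4.5,"x":0,"y":0,"z":5.5,"wx":0,"wy":0,"wz":-2.95}
    - {"fingers":4.5,"x":0,"y":0,"z":5.5,"wx":0,"wy":0,"wz":-2.95}
    - {"fingers":4.5,"x":0,"y":0,"z":5.5,"wx":0,"wy":0,"wz":-2.95}

```text
clock: 6.75
position: [579.7, 60.2, 147.2]
eef_rot: [-0.635, 0.773, -0.0, 0.0]
contact_force: [0.3, 0.5, 0.3]
gripper_width: 0.528
grip_force: 0.0
```

Run:
```python
from h import *
s=env.sense(); a=np.radians(78.9); print(s['position'],s['joints'],s['clock'],s['gripper_width']*85.4,mv(s,[583,58.1,34],down([-np.sin(a),np.cos(a),0])))
w=snap('wrist','w3');cv2.imwrite('pics/w3b.png',cv2.resize(w['frame'],(800,600)))
```

```text
[579.73834483  60.2185299  147.23875645] [-3.41964977e-02  3.68827578e-01 -1.03753800e-01  1.09709564e+00
  1.53348397e-05 -1.40951439e+00] 6.75 45.132667333270305 (array([ 0.15, -0.35, 11.32]), array([-0.01,  0.  , -0.01]))
```

View pics/w3b.png

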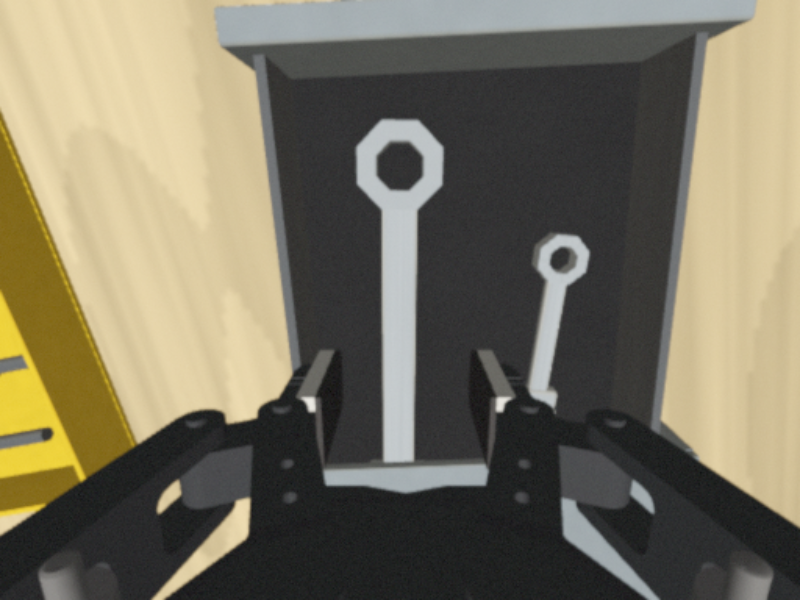

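The spanner lies vertical at about column 399, against the gripper centre at 405. That matches the computed 3.5 mm side correction. Descend and close.

Emit:
drive_tool:
  deltas:
    - {"fingers":4.5,"x":0.15,"y":-0.35,"z":3,"wx":0,"wy":0,"wz":0}
    - {"fingers":4.5,"x":0.15,"y":-0.35,"z":6,"wx":0,"wy":0,"wz":0}
    - {"fingers":4.5,"x":0.15,"y":-0.35,"z":8.5,"wx":0,"wy":0,"wz":0}
    - {"fingers":4.5,"x":0.15,"y":-0.35,"z":10.3,"wx":0,"wy":0,"wz":0}
    - {"fingers":4.5,"x":0.15,"y":-0.35,"z":11.2,"wx":0,"wy":0,"wz":0}
    - {"fingers":4.5,"x":0.15,"y":-0.35,"z":11.2,"wx":0,"wy":0,"wz":0}
    - {"fingers":4.5,"x":0.15,"y":-0.35,"z":11.2,"wx":0,"wy":0,"wz":0}

```text
clock: 7.5
position: [583.2, 58.4, 35.6]
eef_rot: [-0.636, 0.772, -0.001, 0.001]
contact_force: [0.1, 0.3, -0.0]
gripper_width: 0.528
grip_force: 0.0
```

Emit:
drive_tool:
  deltas:
    - {"fingers":3,"x":0,"y":0,"z":0,"wx":0,"wy":0,"wz":0}
    - {"fingers":1.2,"x":0,"y":0,"z":0,"wx":0,"wy":0,"wz":0}
    - {"fingers":1.2,"x":0,"y":0,"z":0,"wx":0,"wy":0,"wz":0}
    - {"fingers":1.2,"x":0,"y":0,"z":0,"wx":0,"wy":0,"wz":0}
    - {"fingers":1.2,"x":0,"y":0,"z":0,"wx":0,"wy":0,"wz":0}

```text
clock: 8.0
position: [583.6, 58.4, 36.1]
eef_rot: [-0.636, 0.772, -0.001, 0.001]
contact_force: [-0.3, -0.0, 5.8]
gripper_width: 0.218
grip_force: 60.4
```

Run:
```python
from h import *
s=env.sense(); print(s['position'],s['gripper_width']*85.4,s['grip_force'],s['contact_force'])
# tilt plan: spanner frame p: along=+d (to jaw), centre z 32; TCP above
Rc=rot(s['eef_rot']); z0=s['position'][2]; a=np.radians(78.9); d=np.array([np.cos(a),np.sin(a),0]); up=np.array([0,0,1.])
J=np.array([165,32-z0])   # jaw tip centre rel. TCP (along d, up)
print('tool x.d',Rc[:,0]@d)
def pose(th,jx,jz): # jaw tip shifted by jx along d, jz up, tilt th deg (ring up)
    t=np.radians(th); c,s_=np.cos(t),np.sin(t)
    Jn=np.array([165*c+(32-z0)*s_, -165*s_+(32-z0)*c])
    T=J+[jx,jz]-Jn
    dt=Rc.T@(d*T[0]+up*T[1])/10
    n=np.cross(d,up) # rotation axis; ring up = jaw dir d -> down
    w=Rc.T@n*(-th/8)
    return dt.round(2),w.round(2),T.round(1)
for th,jx,jz in [(4.5,0,6),(9,0,6),(13.5,0,6),(18,0,6)]: print(th,*pose(th,jx,jz))
```

```text
[583.55338152  58.36225666  36.13719548] 18.63266769475605 60.42139291763306 [-0.29010118 -0.03546751  5.82485386]
tool x.d -0.9999997512035788
4.5 [-0.08 -0.01 -1.89] [-0.    0.56 -0.  ] [ 0.8 18.9]
9 [-0.27 -0.01 -3.18] [-0.    1.12 -0.  ] [ 2.7 31.8]
13.5 [-0.55 -0.01 -4.44] [-0.    1.69 -0.  ] [ 5.5 44.4]
18 [-0.94 -0.02 -5.68] [-0.    2.25 -0.01] [ 9.4 56.8]
```

Emit:
drive_tool:
  deltas:
    - {"fingers":1.2,"x":0,"y":0,"z":-0.4,"wx":0,"wy":0,"wz":0}
    - {"fingers":1.2,"x":-0.05,"y":0,"z":-1.2,"wx":0,"wy":0.28,"wz":0}
    - {"fingers":1.2,"x":-0.08,"y":0,"z":-1.9,"wx":0,"wy":0.56,"wz":0}
    - {"fingers":1.2,"x":-0.27,"y":0,"z":-3.2,"wx":0,"wy":1.12,"wz":0}
    - {"fingers":1.2,"x":-0.27,"y":0,"z":-3.2,"wx":0,"wy":1.12,"wz":0}
    - {"fingers":1.2,"x":-0.27,"y":0,"z":-3.2,"wx":0,"wy":1.12,"wz":0}

```text
clock: 8.6
position: [582.7, 61.7, 66.0]
eef_rot: [-0.634, 0.769, -0.049, -0.06]
contact_force: [0.2, -0.2, -3.9]
gripper_width: 0.216
grip_force: 59.3
```

Run:
```python
from h import *
s=env.sense(); print(s['position'],s['gripper_width']*85.4,s['grip_force'],s['contact_force'],s['wrist_torque'])
w=snap('wrist','w4');cv2.imwrite('pics/w4b.png',cv2.resize(w['frame'],(800,600)))
f=snap('scene','s4'); c=f['frame'][110:210,230:380]; cv2.imwrite('pics/s4b.png',cv2.resize(c,(800,533),interpolation=cv2.INTER_CUBIC))
```

```text
[582.65554433  61.67802983  65.98238791] 18.47104709859828 59.32966947555542 [ 0.1501138  -0.20976047 -3.86153899] [0.1310771  0.0141498  0.07395458]
```

View pics/w4b.png

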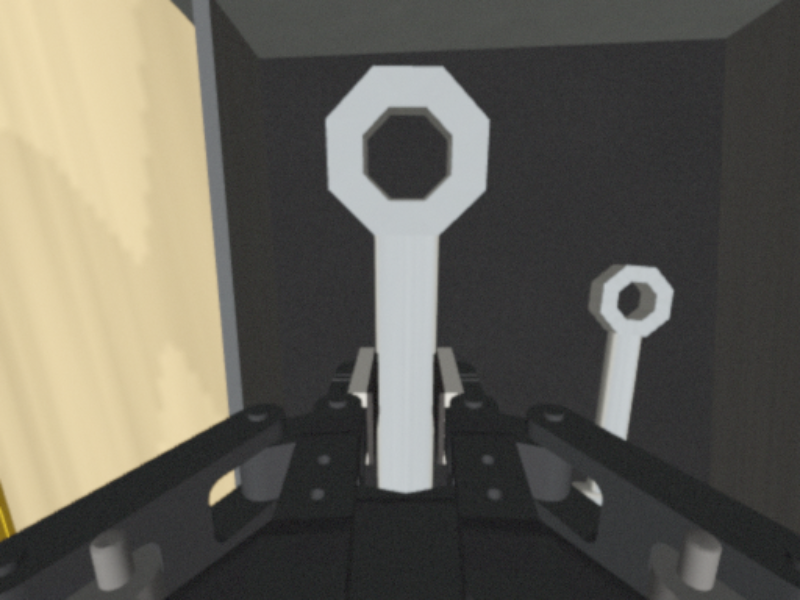

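The wrist view shows the spanner gripped squarely, ring tip at about (408,66), with 3.9 N of free weight. I'll check the slip against the prediction and plan the rest.

Run:
```python
from h import *
s=env.sense(); w=load('w4'); Rc=rot(s['eef_rot']); P=s['position']
for sl in (-6,0,6):
    t=np.radians(sl); p=R.from_euler('y',sl,degrees=True).apply([95,0,-4]); 
    print(sl,np.array(proj(w,P+Rc@(p+[0,0,4])))*1.5625)
    q=[95*np.cos(t),0,-95*np.sin(t)-4]; print('  top edge',np.array(proj(w,P+Rc@np.array(q)))*1.5625)
# reference: w3 before the grasp not needed
a=np.radians(78.9); d=np.array([np.cos(a),np.sin(a),0]); up=np.array([0,0,1.]);z0=36.1;P0=np.array([583.55,58.36,z0])
J=np.array([165,32-z0]);th0=9
Rc0=down([-d[1],d[0],0])
for th,along in [(18,0),(18,40),(18,80),(18,120),(18,160)]:
    t=np.radians(th); c,s_=np.cos(t),np.sin(t)
    Jn=np.array([165*c+(32-z0)*s_,-165*s_+(32-z0)*c]); T=J+[-along*c,6+along*s_]-Jn
    p=P0+d*T[0]+up*T[1]; Rt=Rc0@R.from_euler('y',th,degrees=True).as_matrix()
    ring=-260*np.array([c,-s_])+[89-along*c,38+along*s_]
    print(th,along,mv(s,p,Rt),p.round(),'ring u,z',ring.round(),'shank top at edge', round(38+along*s_+(89-along*c)*np.tan(t)+6/c,1))
```

```text
-6 [406.59307269  78.80257142]
  top edge [406.61639999  77.21893576]
0 [406.66504782  70.3742413 ]
  top edge [406.69678458  66.76889074]
6 [406.73695739  64.89671377]
  top edge [406.77899657  58.97565569]
18 0 (array([-0.29, -0.19, -2.8 ]), array([0.01, 1.14, 0.  ])) [585.  68.  93.] ring u,z [-158.  118.] shank top at edge 73.2
18 40 (array([ 3.66, -0.19, -3.44]), array([0.01, 1.14, 0.  ])) [578.  30. 105.] ring u,z [-196.  131.] shank top at edge 73.2
18 80 (array([ 7.61, -0.18, -4.07]), array([0.01, 1.14, 0.  ])) [571.  -7. 118.] ring u,z [-234.  143.] shank top at edge 73.2
18 120 (array([11.56, -0.18, -4.7 ]), array([0.01, 1.14, 0.  ])) [563. -44. 130.] ring u,z [-272.  155.] shank top at edge 73.2
18 160 (array([15.51, -0.18, -5.33]), array([0.01, 1.14, 0.  ])) [556. -82. 142.] ring u,z [-310.  168.] shank top at edge 73.2
```

Emit:
drive_tool:
  deltas:
    - {"fingers":1.2,"x":-0.15,"y":0,"z":-1.4,"wx":0,"wy":0.57,"wz":0}
    - {"fingers":1.2,"x":-0.3,"y":0,"z":-2.8,"wx":0,"wy":1.14,"wz":0}
    - {"fingers":1.2,"x":-0.1,"y":0,"z":-2.8,"wx":0,"wy":1.14,"wz":0}
    - {"fingers":1.2,"x":1,"y":0,"z":-3,"wx":0,"wy":1.14,"wz":0}
    - {"fingers":1.2,"x":2.5,"y":0,"z":-3.25,"wx":0,"wy":1.14,"wz":0}
    - {"fingers":1.2,"x":4.5,"y":0,"z":-3.57,"wx":0,"wy":1.14,"wz":0}
    - {"fingers":1.2,"x":6.5,"y":0,"z":-3.9,"wx":0,"wy":1.14,"wz":0}
    - {"fingers":1.2,"x":7.6,"y":0,"z":-4.07,"wx":0,"wy":1.14,"wz":0}

```text
clock: 9.5
position: [568.6, -9.6, 119.1]
eef_rot: [-0.626, 0.763, -0.1, -0.121]
contact_force: [-0.4, 0.2, -2.9]
gripper_width: 0.212
grip_force: 59.4
```

Run:
```python
from h import *
s=env.sense(); print(s['position'],s['grip_force'],s['contact_force'],s['wrist_torque'])
Rc=rot(s['eef_rot']);print('tilt',np.degrees(np.arccos(-Rc[2,2])))
d=np.array([.1925,.981,0])
print(Rc.T@(-7.6*d+np.array([0,0,2.5])), 'up per cm',Rc.T@np.array([0,0,1]))
```

```text
[568.60294021  -9.5849095  119.1251943 ] 59.38151836395264 [-0.3931088   0.15702857 -2.86232898] [ 0.43266122 -0.08107526 -0.08018776]
tilt 18.06935419520339
[ 7.99846774 -0.02119644 -0.02012088] up per cm [ 3.10167948e-01 -1.47374949e-04 -9.50681767e-01]
```

Emit:
drive_tool:
  deltas:
    - {"fingers":1.2,"x":1,"y":0,"z":0,"wx":0,"wy":0,"wz":0}
    - {"fingers":1.2,"x":3,"y":0,"z":0,"wx":0,"wy":0,"wz":0}
    - {"fingers":1.2,"x":5,"y":0,"z":0,"wx":0,"wy":0,"wz":0}
    - {"fingers":1.2,"x":7,"y":0,"z":0,"wx":0,"wy":0,"wz":0}
    - {"fingers":1.2,"x":8,"y":0,"z":0,"wx":0,"wy":0,"wz":0}
    - {"fingers":1.2,"x":8.3,"y":0,"z":-1,"wx":0,"wy":0,"wz":0}
    - {"fingers":1.2,"x":9,"y":0,"z":-3,"wx":0,"wy":0,"wz":0}
    - {"fingers":1.2,"x":9.6,"y":0,"z":-5,"wx":0,"wy":0,"wz":0}

```text
clock: 10.3
position: [554.7, -80.1, 196.4]
eef_rot: [-0.628, 0.762, -0.099, -0.121]
contact_force: [-0.0, -0.5, -3.8]
gripper_width: 0.215
grip_force: 59.3
```

Emit:
drive_tool:
  deltas:
    - {"fingers":1.2,"x":0.6,"y":0,"z":-2,"wx":0,"wy":0,"wz":0}
    - {"fingers":1.2,"x":1.3,"y":0,"z":-4,"wx":0,"wy":0,"wz":0}
    - {"fingers":1.2,"x":2,"y":0,"z":-6,"wx":0,"wy":0,"wz":0}
    - {"fingers":1.2,"x":2.3,"y":0,"z":-7,"wx":0,"wy":0,"wz":0}
    - {"fingers":1.2,"x":2.3,"y":0,"z":-7,"wx":0,"wy":0,"wz":0}
    - {"fingers":1.2,"x":2.3,"y":0,"z":-7,"wx":0,"wy":0,"wz":0}
    - {"fingers":1.2,"x":2.3,"y":0,"z":-7,"wx":0,"wy":0,"wz":0}

```text
clock: 11.0
position: [554.5, -80.5, 268.1]
eef_rot: [-0.628, 0.762, -0.099, -0.122]
contact_force: [0.3, 0.2, -3.4]
gripper_width: 0.207
grip_force: 59.4
```

Run:
```python
from h import *
s=env.sense(); print(s['position'],s['grip_force'],s['contact_force'],np.abs(s['dq']).max(),s['clock'])
f=snap('scene','s5'); t=snap('top','t5')
r=lambda c:cv2.resize(c,(400,300),interpolation=cv2.INTER_CUBIC)
cv2.imwrite('pics/f5.png',np.hstack([r(f['frame'][60:225,200:420]),r(t['frame'][120:255,120:300])]))
P=s['position'];Rc=rot(s['eef_rot'])
print('jaw low z',(P+Rc@[-165,0,12])[2]); print(proj(f,P+Rc@[-165,0,4]),proj(f,P+Rc@[95,0,4]))
```

```text
[554.47384956 -80.54972796 268.12934497] 59.43552374839783 [ 0.29559724  0.19743755 -3.44989922] 0.0031760067578975653 11.0
jaw low z 205.54950733531933
(np.float64(285.5511603085066), np.float64(158.0947673496381)) (np.float64(223.42634251307425), np.float64(163.24848811801016))
```

View pics/f5.png

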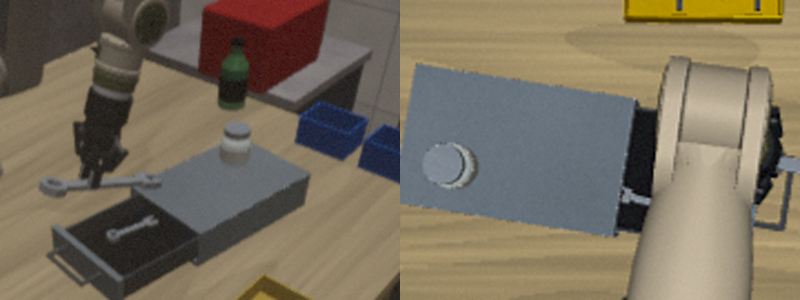

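The scene view shows the spanner held clear of everything, with the jaw tip at about (160,180) in the crop (full image (288,159), predicted (286,158)). The drawer is out, and the short spanner is still in it.

```bash
python3 -c "
from rig import env
print(env.hand_in())"
```

```text
the job is handed in; nothing more can be done
None
```

The job is handed in at about 11 s on the clock: the drawer is out at its stop with the short spanner still in it, and the long spanner is held still, its lowest point about 205 mm above the bench.

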